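# Raise the blast hood's window to its mark

### The arm

A 6-joint arm with a two-finger parallel gripper is mounted at the origin on the work surface. World frame = base frame: x ahead of the robot, y to its left, z up, the work surface at z = 0. Lengths are in m, angles in rad, forces in N, time in s.
With the tool pointing down it reaches from about 0.25 to 0.775 m from the base axis. Payload 4 kg.
Tool frame: the origin (TCP) lies at the very end of the fingers, on their centre line; the grasp point (between the pads) lies hold_point_z behind it (hold_point_z is the distance from the TCP to the grasp point, in m); z points along the fingers, y is the direction in which the jaws open and shut (so a half turn about z gives the same grasp; the last joint's range is limited). The gripper opens to 94 mm and grips with 3 to 60 N. Pads are 16 mm wide; open, the fingers measure 119 mm over their backs; the gripper's body (75 mm by 177 mm) begins 78 mm behind the grasp point.
Start: joints at [-0.103, 0.087, 1.371, -0, 1.684, -0.103], TCP at [0.55, -0, 0.206] pointing down, gripper open.
Joint ranges: [-3.1, 3.1], [-0.76, 2.03], [0.27, 2.55], [-1.08, 4.22], [0.17, 2.65], [-2.57, 2.57]. Speed limits (rad/s): [2.79, 2.79, 3.14, 3.14, 3.14, 3.14].

### API

Orientations are given as [roll, pitch, yaw] about the fixed x, y, z axes, in that order (R = Rz(yaw) Ry(pitch) Rx(roll)).
In Python, from bench import * gives the robot as it stands.
- The arm moves only by the tool step_arm, never from a script. Its argument "increments" is text: rows parted by semicolons, each of 6 numbers parted by spaces: the shift along the tool's x, y, z in cm, then the turn, a rotation vector about the tool's x, y, z in rad. A call has 1 to 5 rows; each row shifts and turns the commanded pose from where the row before left it, along the tool's axes as they then stand; what a row does not reach is not made up. A row lasts 1/10 s, in which the tool goes at most 50 mm and 8.59 degrees, less where a joint would pass 70% of its speed; a pose out of reach is approached as far as the arm can. A call is refused whole if a number of a shift passes 5 or a number of a turn 0.15, either way. A call with a gripper value outside its range is refused whole. "claw" is the gripper's target within -1 to 1 (shut at 1, half-way at 0, fully open at -1), set as the call begins (left out, the last holds). The fingers move at their own pace and stop on an object; the grip force is fixed at half the most. Time passes only in rows, so rows that do not move let the fingers close. It gives the time, the measured TCP pose, the force and the opening at its end, in the units of the state.
- get_obs(): the state, without advancing time (a new reading comes with each control period).
- snapshot(name): name is "scene" or "side" or "wrist"; returns the picture (384x512x3 uint8, red, green, blue); there is no depth.
- calibration(name): a dict with "camera_matrix" (3x3 intrinsics, pixels), "eye" and "orientation" of the camera in the world; the wrist camera has in their place "tool_from_camera" (4x4, takes a point from camera to tool coordinates, whose origin is the TCP and whose axes are the flange's). Camera axes: x right, y up, looking along -z (the intrinsics and any distortion apply to the point x, -y, -z); pixel columns grow to the right and rows downward; lengths in m; the calibration is good to about 2 mm. A picture is of the moment at which its call begins: read the wrist's pose just before it. calibration takes no time and is no camera call.
- close_job(): hands the job in, once; it reports no verdict.
The state is a dict: "time": time; "joint_positions": joint angles; "qvel": joint speeds; "joint_torque": joint torques, N m; "tool_pos": TCP position; "ee_rot": TCP orientation; "wrist_force": force on the tool from outside, world axes, zero at the start; "wrist_torque": the same for the moment, N m; "width": finger opening in m.
Only numpy, scipy, OpenCV 4.12 (cv2) and the standard library are available. Lean on these libraries where they do the work, as an engineer would, in place of code of your own. Each camera call takes 0.05 s, during which the arm holds its last target. There are 200 camera calls.

### The job

Push the sloping window of the blast hood up with the fingertips from beneath its lip, until the lip is level with the marker clamped on the hood's left rail, then leave the window standing there. Do not pinch the lip, do not shift the marker, and leave the loose parts on the bench where they stand.

Things in the scene. Friction and masses are not known exactly. Their poses are not given: they have to be found in the camera images.
- hood: blast hood fixed to the bench: grey plinth 340 (x) x 390 (y) x 60 mm, two steel rails (30 mm square, at y +-180 mm) sloping up and back from its front, louvred cheeks, open back, 350 mm high; counterweight tube (40 mm) on its right (-y) side. Origin: centre of its underside; z up, its front faces its own -x, to the robot (yaw varies). Window plane: leans 40 degrees back from vertical
- sash (a joint): travel of the window up its slope in m: 0 shut, 0.15 top stop. Glazed grey frame 322 wide x 190 mm along the slope, 12 mm thick, counterweighted: stays where it is left; moving it takes 2 to 5 N along the slope, up or down. Its lip, 240 mm wide (y) and 9 mm thick, stands out square from its lower edge, 32 mm from the frame: aluminium above, a 5 mm black rubber strip beneath
- lip_under (a point): middle of the lip's rubber underside, where it is to be pushed: half way along its width, 16 mm back from the lip's front edge, 16 mm in front of the window frame. Axes: z up the slope, x square into the window, y to the left along the lip. Free space below and in front; the plinth's front top edge is about 40 mm further down the slope when shut. Fingers on the lip's top too would be pinching it
- mark_under (a point): underside of the marker: a steel tab 34 x 34 x 9 mm with a point towards the window and a small screw on top, clamped on the left (+y) rail, square to the slope, 180 mm left of the lip's middle and standing out as far as the lip; height varies. Axes as lip_under's. Lip and marker are level when lip_under has z = 0 in this frame (undersides in one plane). A hard knock shifts it
- piston: a loose aluminium piston, 56 mm diameter, 52 mm tall, on the bench in front of the hood and to one side; origin at the centre of its underside
- oil_tin: a loose grey tin, 60 mm diameter, 85 mm tall, on the bench beside the work; origin at the centre of its underside
- socket: a loose steel spark plug socket, 32 mm diameter, 60 mm tall, on the bench beside the work; origin at the centre of its underside

How it is judged:
By the outcome, as a careful person would: the job done as asked, in the order asked, and still so for the second after the job is handed in, with the robot touching nothing.
It also fails if it takes over 42 s, if anything falls off the work surface, if the arm or the gripper's body presses on something with over 40 N, if the wrist force passes 120 N, or if a joint passes its speed limit or range.

## Working session

There is one attempt and no reset: what is moved stays moved. The work goes in short steps, Python scripts to look and compute and a tool call to move; the robot and the scene stay as the last step left them, time stands still between calls to the robot, and variables do not carry over. Pictures are saved under pics/ and viewed, about 8 in all and at most 12, crops included, and the job is handed in when it is done.

Besides the shell and the picture viewer there is one more tool, called after "Call:" as name(argument=value, ...), one argument or row to a line, values as JSON. step_arm: Moves the arm, as the interface text tells. Its arguments: {"type":"object","properties":{"increments":{"type":"string"},"claw":{"type":"number"}},"required":["increments"]}

```bash
mkdir -p pics; ls; python3 - <<'E'
from bench import *
import cv2,numpy as np
np.set_printoptions(precision=4,suppress=True)
for n in ("scene","side","wrist"):
    im=snapshot(n); cv2.imwrite(f"pics/{n}0.png",im[...,::-1]); print(n,calibration(n))
a=cv2.imread("pics/scene0.png");b=cv2.imread("pics/side0.png")
cv2.imwrite("pics/c0.png",cv2.resize(np.vstack([a,b]),None,fx=.78,fy=.78))
print(get_obs())
E
```

```text
pics
scene {'camera_matrix': array([[357.0847,   0.    , 255.9979],
       [  0.    , 357.0847, 190.1519],
       [  0.    ,   0.    ,   1.    ]]), 'eye': array([0.4784, 0.5846, 0.8092]), 'orientation': array([ 0.6768,  0.0148, -2.9814])}
side {'camera_matrix': array([[421.4608,   0.    , 259.3729],
       [  0.    , 421.4608, 186.8134],
       [  0.    ,   0.    ,   1.    ]]), 'eye': array([ 0.2963, -0.7235,  0.9298]), 'orientation': array([ 0.7617, -0.0158, -0.366 ])}
wrist {'camera_matrix': array([[269.422 ,   0.    , 258.1527],
       [  0.    , 269.422 , 185.8007],
       [  0.    ,   0.    ,   1.    ]]), 'tool_from_camera': array([[ 0.0005,  0.9579,  0.2871,  0.0849],
       [ 1.    , -0.0005, -0.0003, -0.0004],
       [-0.0002,  0.2871, -0.9579, -0.1797],
       [ 0.    ,  0.    ,  0.    ,  1.    ]])}
{'time': 0.15, 'joint_positions': array([-0.1031,  0.0878,  1.3719,  0.    ,  1.6836, -0.1031]), 'qvel': array([ 0.001 , -0.002 , -0.0063,  0.0024,  0.0002, -0.0011]), 'joint_torque': array([  0.0012, -34.0636, -30.2795,   0.0719,   0.0304,  -0.0001]), 'tool_pos': array([0.5496, 0.    , 0.2046]), 'ee_rot': array([-3.1399, -0.0002,  1.5708]), 'wrist_force': array([0.5817, 0.3985, 0.1825]), 'wrist_torque': array([ 0.0065, -0.0174, -0.0453]), 'width': 0.09400081336966376}
```

View pics/scene0.png

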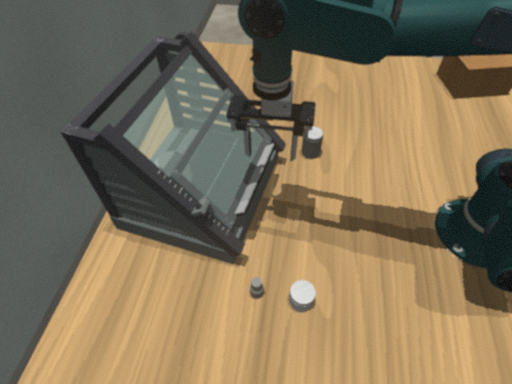

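View pics/side0.png

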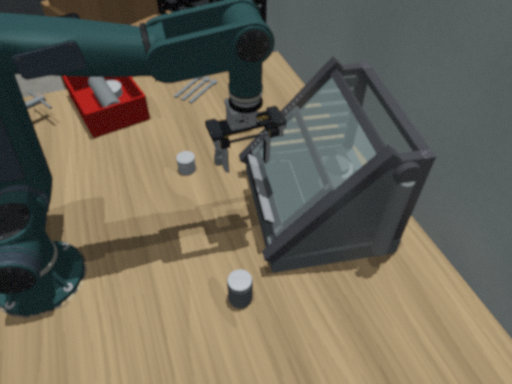

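```bash
python3 - <<'E'
import cv2,numpy as np
a=cv2.imread("pics/scene0.png")[130:265,130:300];cv2.imwrite("pics/c1.png",cv2.resize(a,None,fx=4.4,fy=4.4,interpolation=cv2.INTER_CUBIC))
b=cv2.imread("pics/side0.png")[100:270,220:330]
w=cv2.imread("pics/wrist0.png")
b=cv2.resize(b,None,fx=3.5,fy=3.5,interpolation=cv2.INTER_CUBIC)[:595]
w=w[:, :]
w=cv2.resize(w,(400,300)); 
c=np.zeros((595,800,3),np.uint8);c[:b.shape[0],:385]=b[:,:385];c[:300,400:]=w;cv2.imwrite("pics/c2.png",c)
E
```

```text
(no output)
```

View pics/c1.png

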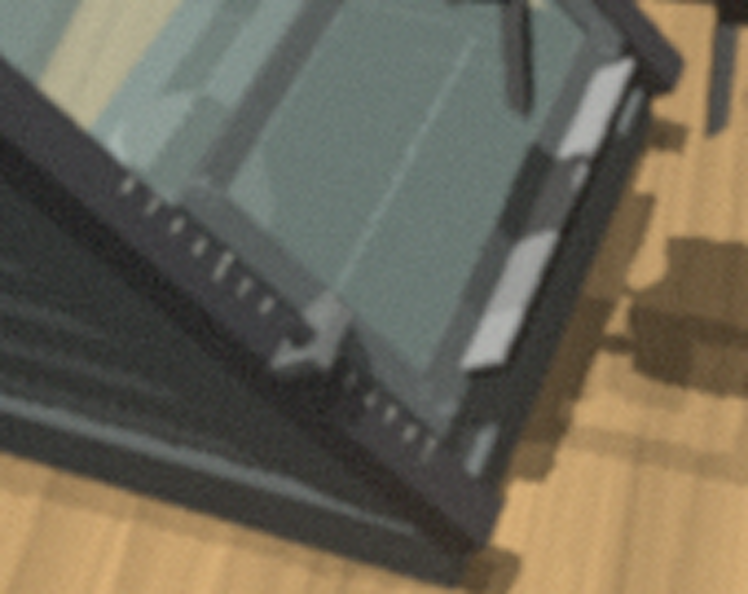

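View pics/c2.png

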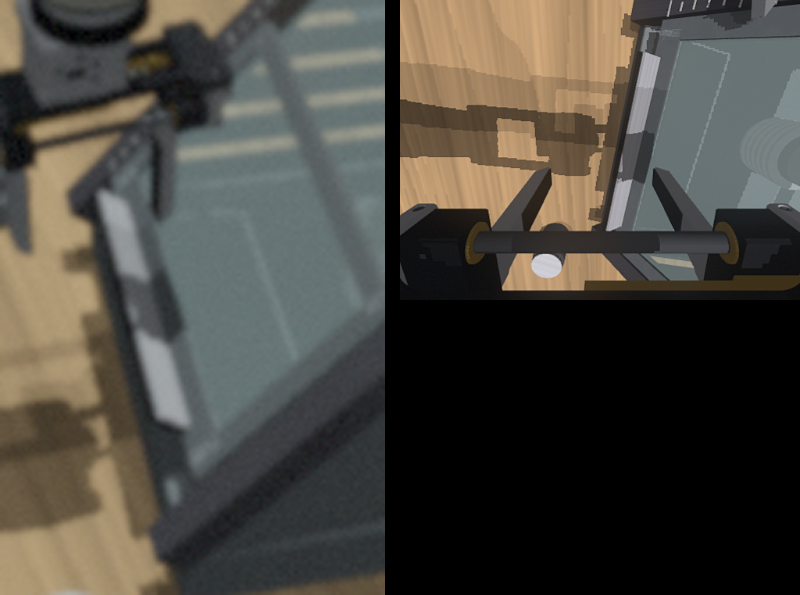

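```bash
cat > h.py <<'E'
from bench import *
import cv2,numpy as np
from scipy.spatial.transform import Rotation as R
np.set_printoptions(precision=4,suppress=True)
def cam(n,o=None):
    c=calibration(n);K=c['camera_matrix']
    if n!='wrist': return K,R.from_euler('xyz',c['orientation']).as_matrix(),np.array(c['eye'])
    T=c['tool_from_camera'];Rt=R.from_euler('xyz',o['ee_rot']).as_matrix()
    return K,Rt@T[:3,:3],Rt@T[:3,3]+o['tool_pos']
def ray(C,px):
    K,Rm,e=C;d=np.linalg.inv(K)@[px[0],px[1],1];d=Rm@(d*[1,-1,-1]);return e,d/np.linalg.norm(d)
def tri(rs):
    A=np.zeros((3,3));b=np.zeros(3)
    for e,d in rs:
        P=np.eye(3)-np.outer(d,d);A+=P;b+=P@e
    p=np.linalg.solve(A,b);return p,[np.linalg.norm(np.cross(p-e,d)) for e,d in rs]
def proj(C,p):
    K,Rm,e=C;q=Rm.T@(np.asarray(p)-e);q=q*[1,-1,-1];q=K@q;return q[:2]/q[2]
E
python3 - <<'E'
from h import *
S,D=cam('scene'),cam('side')
W=cam('wrist',get_obs())
s=lambda x,y:ray(S,(130+x/4.4,130+y/4.4))
d=lambda x,y:ray(D,(220+x/3.5,100+y/3.5))
w=lambda x,y:ray(W,((x-400)*1.28,y*1.28))
for nm,r in dict(frontL=[s(505,363),d(98,192),w(647,54)],backL=[s(463,362),d(118,192),w(660,57)],frontR=[s(635,60),d(160,425),w(607,230)],backR=[s(603,62),d(190,430)],
  railtoe=[s(487,548),d(72,198)]).items():
    print(nm,*tri(r)); 
    if len(r)>2: print('   2cam',*tri(r[:2]))
def pl(r,z): e,v=r;return e+v*(z-e[2])/v[2]
print(pl(ray(S,(302,291)),.052),pl(ray(D,(186,158)),.052),'scene-only socket',pl(ray(S,(257,281)),.06),'tin',pl(ray(S,(312,133)),.085),pl(ray(D,(240,279)),.085))
E
```

```text
frontL [0.5959 0.1149 0.1275] [np.float64(0.004856761837428612), np.float64(0.0007718363085752068), np.float64(0.004193198395484292)]
   2cam [0.5938 0.1144 0.1272] [np.float64(0.002750665125783787), np.float64(0.002750665125783997)]
backL [0.6148 0.1137 0.1222] [np.float64(0.0008345905396635204), np.float64(0.0011413797133997213), np.float64(0.0018507147486733402)]
   2cam [0.614  0.1145 0.1222] [np.float64(0.00015383141231686316), np.float64(0.0001538314123167487)]
frontR [ 0.5552 -0.125   0.1238] [np.float64(0.002879056056508495), np.float64(0.0007998869054365331), np.float64(0.0023120742599346353)]
   2cam [ 0.554  -0.126   0.1249] [np.float64(0.0015362808788261962), np.float64(0.0015362808788262768)]
backR [ 0.5749 -0.1308  0.1159] [np.float64(0.0017299312273585006), np.float64(0.0017299312273586357)]
railtoe [0.5944 0.1873 0.0578] [np.float64(0.00402427353921007), np.float64(0.004024273539210262)]
[0.4402 0.2534 0.052 ] [0.4413 0.2447 0.052 ] scene-only socket [0.5416 0.2489 0.06  ] tin [ 0.4518 -0.228   0.085 ] [ 0.4511 -0.233   0.085 ]
```

```bash
cat >> h.py <<'E'
def hood(yaw):
    c,s=np.cos(yaw),np.sin(yaw);hx=np.array([c,s,0]);z=np.array([0,0,1.]);a=np.radians(40)
    u=np.sin(a)*hx+np.cos(a)*z;n=np.cos(a)*hx-np.sin(a)*z
    return u,np.array([s,-c,0]),n   # columns of tool target
def plan(pos,Rt,N,o=None,turn_rows=None):
    o=o or get_obs();R0=R.from_euler('xyz',o['ee_rot']);p=o['tool_pos']
    rv=(R0.inv()*R.from_matrix(Rt)).as_rotvec();M=turn_rows or N
    Rc=R0
    for i in range(N):
        dp=Rc.inv().apply((pos-p)/N)*100
        t=rv/M if i<M else rv*0
        print('%.2f %.2f %.2f %.3f %.3f %.3f'%(*dp,*t)); Rc=Rc*R.from_rotvec(t)
    print(np.degrees(np.linalg.norm(rv)),np.linalg.norm(rv/M))
E
python3 - <<'E'
from h import *
u,y,n=hood(-.163)
plan(np.array([.50,.006,.178]),np.c_[u,y,n],16)
E
```

```text
0.04 -0.31 0.17 -0.047 0.040 0.101
-0.00 -0.32 0.15 -0.047 0.040 0.101
-0.04 -0.32 0.14 -0.047 0.040 0.101
-0.08 -0.32 0.12 -0.047 0.040 0.101
-0.11 -0.32 0.10 -0.047 0.040 0.101
-0.15 -0.31 0.08 -0.047 0.040 0.101
-0.18 -0.30 0.06 -0.047 0.040 0.101
-0.21 -0.28 0.04 -0.047 0.040 0.101
-0.24 -0.26 0.02 -0.047 0.040 0.101
-0.27 -0.23 -0.01 -0.047 0.040 0.101
-0.29 -0.20 -0.03 -0.047 0.040 0.101
-0.31 -0.17 -0.05 -0.047 0.040 0.101
-0.32 -0.14 -0.07 -0.047 0.040 0.101
-0.33 -0.10 -0.09 -0.047 0.040 0.101
-0.33 -0.06 -0.10 -0.047 0.040 0.101
-0.33 -0.03 -0.12 -0.047 0.040 0.101
108.20828516507791 0.11803692837922158
```

Call:
step_arm(
  increments="0 -2.5 -1 0 0 0; 0 -2.5 -1 -0.047 0.04 0.101; 0 0 -1 -0.047 0.04 0.101; 0 0 0 -0.047 0.04 0.101; 0 0 0 -0.047 0.04 0.101",
  claw=1,
)

```text
time: 0.65
tool_pos: [0.4995, -0.0005, 0.236]
ee_rot: [2.987, -0.195, 1.176]
wrist_force: [-0.4, -0.2, 0.5]
width: 0.0575
```

Call:
step_arm(
  increments="0 0 0 -0.047 0.04 0.101; 0 0 0 -0.047 0.04 0.101; 0 0 0 -0.047 0.04 0.101; 0 0 0 -0.047 0.04 0.101; 0 0 0 -0.047 0.04 0.101",
)

```text
time: 1.15
tool_pos: [0.4992, -0.0006, 0.2351]
ee_rot: [2.915, -0.492, 0.691]
wrist_force: [0.8, -0.6, -0.1]
width: 0.0175
```

Call:
step_arm(
  increments="0 0 0 -0.047 0.04 0.101; 0 0 0 -0.047 0.04 0.101; 0 0 0 -0.047 0.04 0.101; 0 0 0 -0.047 0.04 0.101; 0 0 0 -0.047 0.04 0.101",
)

```text
time: 1.65
tool_pos: [0.499, -0.0008, 0.235]
ee_rot: [3.028, -0.784, 0.114]
wrist_force: [-0.2, -0.5, 0.2]
width: 0.0004
```

Call:
step_arm(
  increments="0 0 0 -0.047 0.04 0.101; 0 0 0 -0.047 0.04 0.101; 0 0 0 0 0 0",
)

```text
time: 1.95
tool_pos: [0.4983, 0.0011, 0.2332]
ee_rot: [3.139, -0.867, -0.154]
wrist_force: [-0.1, -0.2, -0.1]
width: 0.0004
```

```bash
python3 - <<'E'
from h import *
o=get_obs();print(o)
im=snapshot('wrist');cv2.imwrite("pics/w1.png",im[...,::-1])
cv2.imwrite("pics/w1b.png",cv2.resize(im[...,::-1],(800,600),interpolation=cv2.INTER_CUBIC))
u,y,n=hood(-.163)
plan(np.array([.50,.006,.178]),np.c_[u,y,n],3)
E
```

```text
{'time': 1.95, 'joint_positions': array([-0.0577, -0.6631,  2.1263, -0.1051,  0.8164,  1.7055]), 'qvel': array([-0.043 ,  0.0155, -0.0412,  0.0811,  0.0209, -0.1801]), 'joint_torque': array([  0.3689,  -7.4886, -33.6626,  -0.7423,  -3.3524,   1.1336]), 'tool_pos': array([0.4983, 0.0011, 0.2332]), 'ee_rot': array([ 3.1387, -0.8672, -0.1543]), 'wrist_force': array([-0.0657, -0.2264, -0.0821]), 'wrist_torque': array([ 0.1514,  0.3977, -0.003 ]), 'width': 0.00043039842434033904}
-1.42 -0.19 1.22 -0.001 0.002 0.002
-1.42 -0.18 1.21 -0.001 0.002 0.002
-1.42 -0.18 1.21 -0.001 0.002 0.002
0.5542559866150641 0.003224530621774163
```

View pics/w1b.png

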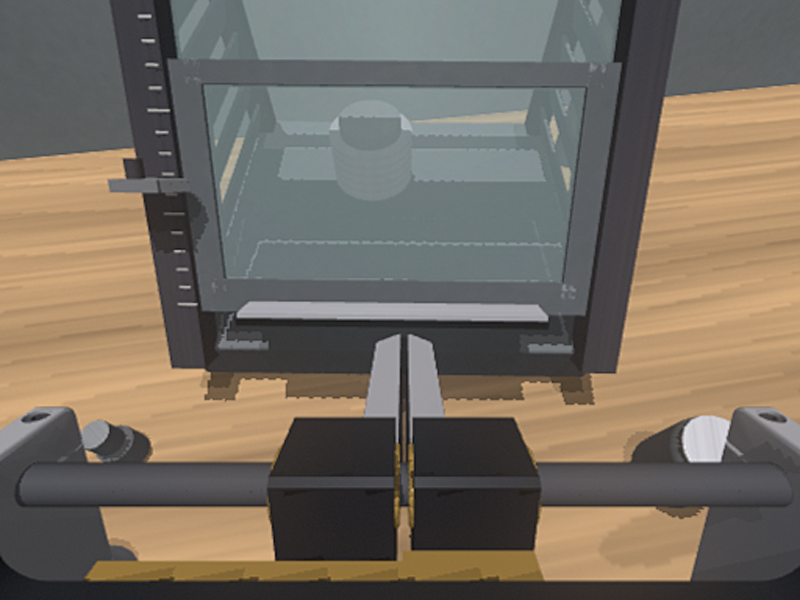

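```bash
python3 - <<'E'
from h import *
o=dict(tool_pos=np.array([0.4983,0.0011,0.2332]),ee_rot=[3.1387,-.8672,-.1543])
W=cam('wrist',o);K,Rm,e=W
r=lambda x,y:ray(W,(x/1.5625,y/1.5625))
L,Rr=r(237,318.5),r(549,321)
# scale from width 240 with both on line of hood y (yaw fit)
from scipy.optimize import brentq
def pt(q,t): return q[0]+q[1]*t
from scipy.optimize import least_squares
def pts(v):
    return pt(L,v[0]),pt(Rr,v[1])
def f(v):
    a,b=pts(v);return [np.linalg.norm(a-b)-.24,(a-b)[2]]
s=least_squares(f,[.35,.35]);a,b=pts(s.x);print(a,b,'yaw',np.arctan2(-(a-b)[0],(a-b)[1]))
for yaw in (-.163,np.arctan2(-(a-b)[0],(a-b)[1])):
    yaw=-np.arctan2((a-b)[0],(a-b)[1]) if yaw!=-.163 else yaw
    u,y,n=hood(yaw);m=(a+b)/2;print('yaw',yaw,'n dot',n@m,'u',u@m,'cam u,n',u@e,n@e, 'prev',n@[.5755,-.005,.1257],u@[.5755,-.005,.1257])
    for d in (n@m,n@[.5755,-.005,.1257]):
        for px in ((134,180),(134,191),(237,318.5),(549,321)):
            q=r(*px);t=(d-n@q[0])/(n@q[1]);p=pt(q,t);print(px,p,'u %.4f y %.4f'%(u@p,-y@(p-m)))
im=cv2.imread('pics/w1.png')
c=np.vstack([cv2.resize(im[100:145,50:150],None,fx=7,fy=7,interpolation=cv2.INTER_CUBIC),cv2.resize(im[180:220,140:240],None,fx=7,fy=7,interpolation=cv2.INTER_CUBIC)])
cv2.imwrite('pics/c3.png',c)
E
```

```text
[0.593  0.1166 0.1299] [ 0.5537 -0.1202  0.1299] yaw -0.16409785108725555
yaw -0.163 n dot 0.3501283305714612 u 0.4633379555345361 cam u,n 0.5796560438759649 0.04712229085725386 prev 0.35483810947233907 0.4618342230549504
(134, 180) [0.668  0.1658 0.2088] u 0.5663 y 0.1807
(134, 191) [0.6634 0.1679 0.203 ] u 0.5588 y 0.1821
(237, 318.5) [0.5929 0.1165 0.13  ] u 0.4635 y 0.1200
(549, 321) [ 0.5538 -0.1203  0.1298] u 0.4632 y -0.1200
(134, 180) [0.6719 0.1681 0.2056] u 0.5661 y 0.1837
(134, 191) [0.6673 0.1703 0.1997] u 0.5585 y 0.1850
(237, 318.5) [0.5956 0.1181 0.1256] u 0.4617 y 0.1220
(549, 321) [ 0.5559 -0.1224  0.1254] u 0.4614 y -0.1218
yaw -0.16409785108725555 n dot 0.35005132872041 u 0.4632733433097191 cam u,n 0.5795976282155455 0.04705267378408526 prev 0.35476345359058037 0.4617715793321015
(134, 180) [0.6681 0.1658 0.2087] u 0.5661 y 0.1809
(134, 191) [0.6636 0.168  0.2029] u 0.5586 y 0.1822
(237, 318.5) [0.593  0.1166 0.1299] u 0.4633 y 0.1200
(549, 321) [ 0.5537 -0.1202  0.1299] u 0.4633 y -0.1200
(134, 180) [0.672  0.1682 0.2055] u 0.5659 y 0.1838
(134, 191) [0.6674 0.1703 0.1996] u 0.5583 y 0.1852
(237, 318.5) [0.5957 0.1181 0.1255] u 0.4615 y 0.1220
(549, 321) [ 0.5559 -0.1223  0.1255] u 0.4615 y -0.1217
```

View pics/c3.png

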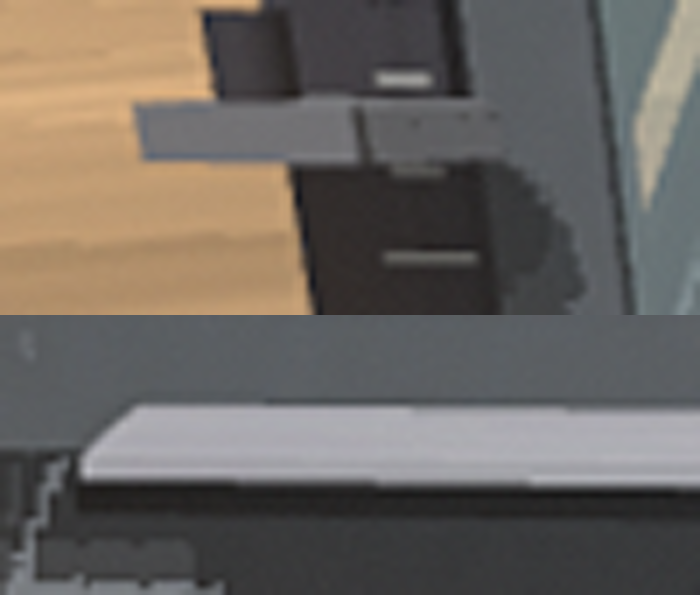

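```bash
python3 - <<'E'
from h import *
o=get_obs();W=cam('wrist',dict(tool_pos=np.array([0.4983,0.0011,0.2332]),ee_rot=[3.1387,-.8672,-.1543]))
yaw=-.1635;u,y,n=hood(yaw)
for d in (.350,.3525,.355):
    out=[]
    for px in ((80,123.0),(80,114.7),(190,208.6),(310,209.8),(190,200.7)):
        e,v=ray(W,px);p=e+v*(d-n@e)/(n@v);out.append(u@p)
    print(d,np.array(out))
m=np.array([.5745,-.0018,.1285]);Y=y@m
B=np.c_[u,y,n]
print(o['tool_pos'],B.T@o['tool_pos'],'Y',Y)
plan(B@[.436,Y,.31],B,5)
E
```

```text
0.35 [0.5579 0.5667 0.4576 0.4573 0.4678]
0.3525 [0.5577 0.5666 0.4566 0.4562 0.4669]
0.355 [0.5575 0.5665 0.4556 0.4552 0.4659]
[0.4988 0.0007 0.234 ] [ 0.4956 -0.0819  0.2265] Y -0.09173681777351006
-1.18 -0.20 1.68 -0.001 0.001 0.002
-1.18 -0.20 1.68 -0.001 0.001 0.002
-1.19 -0.20 1.67 -0.001 0.001 0.002
-1.19 -0.20 1.67 -0.001 0.001 0.002
-1.19 -0.20 1.67 -0.001 0.001 0.002
0.5774580811036437 0.0020157089615014064
```

Call:
step_arm(
  increments="-1.2 -0.2 1.7 -0.001 0.001 0.002; -1.2 -0.2 1.7 -0.001 0.001 0.002; -1.2 -0.2 1.7 -0.001 0.001 0.002; -1.2 -0.2 1.7 -0.001 0.001 0.002; -1.2 -0.2 1.6 -0.001 0.001 0.002",
)

```text
time: 2.5
tool_pos: [0.527, 0.0044, 0.1349]
ee_rot: [-3.138, -0.874, -0.172]
wrist_force: [0.3, 0.3, -0.7]
width: 0.0003
```

Call:
step_arm(
  increments="0 0 0 0 0 0; 0 0 0 0 0 0",
)

```text
time: 2.7
tool_pos: [0.5267, 0.0046, 0.1355]
ee_rot: [-3.138, -0.874, -0.173]
wrist_force: [-0.2, 0.0, -0.1]
width: 0.0006
```

```bash
python3 - <<'E'
from h import *
o=get_obs();yaw=-.1635;u,y,n=hood(yaw);B=np.c_[u,y,n]
print(o['joint_positions'],o['wrist_force'],B.T@o['tool_pos'])
im=snapshot('wrist')[...,::-1];cv2.imwrite("pics/w2.png",im)
cv2.imwrite("pics/w2b.png",cv2.resize(im[60:340,90:440],None,fx=2.1,fy=2.1,interpolation=cv2.INTER_CUBIC))
plan(B@[.436,-.0917,.369],B,4)
E
```

```text
[-0.0269 -0.4976  2.2443 -0.213   0.5358  1.849 ] [-0.1763  0.0213 -0.0814] [ 0.4374 -0.0903  0.3104]
-0.07 -0.04 1.48 0.001 -0.001 -0.002
-0.07 -0.04 1.48 0.001 -0.001 -0.002
-0.07 -0.03 1.48 0.001 -0.001 -0.002
-0.07 -0.03 1.48 0.001 -0.001 -0.002
0.4782998667044516 0.00208697687146067
```

View pics/w2b.png

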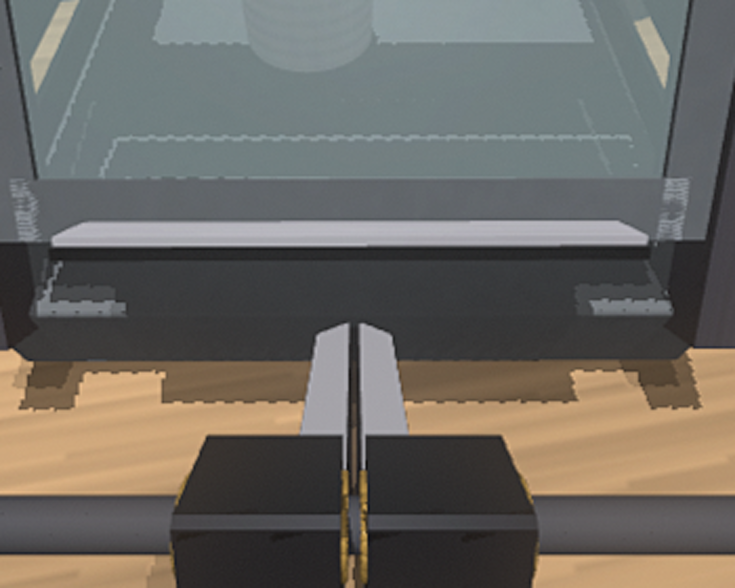

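Call:
step_arm(
  increments="-0.07 0 1.4 0 0 0; -0.07 0 1.4 0 0 0; 0 0 1.4 0 0 0; 0 0 1.4 0 0 0; 0 0 0 0 0 0",
)

```text
time: 3.25
tool_pos: [0.5689, -0.0024, 0.0991]
ee_rot: [-3.137, -0.875, -0.174]
wrist_force: [-0.7, -0.2, 0.1]
width: 0.0006
```

Call:
step_arm(
  increments="0.3 0 0 0 0 0; 0.3 0 0 0 0 0; 0.3 0 0 0 0 0; 0.3 0 0 0 0 0; 0 0 0 0 0 0",
)

```text
time: 3.75
tool_pos: [0.5759, -0.0031, 0.1085]
ee_rot: [-3.136, -0.876, -0.174]
wrist_force: [0.4, 0.6, 0.2]
width: 0.0007
```

Call:
step_arm(
  increments="0.3 0 0 0 0 0; 0.3 0 0 0 0 0; 0.3 0 0 0 0 0; 0 0 0 0 0 0",
)

```text
time: 4.15
tool_pos: [0.5808, -0.0042, 0.1135]
ee_rot: [-3.137, -0.873, -0.174]
wrist_force: [-1.3, 0.2, -1.5]
width: 0.0005
```

```bash
python3 - <<'E'
from h import *
o=get_obs();yaw=-.1635;u,y,n=hood(yaw);B=np.c_[u,y,n]
print(o['joint_positions'],B.T@o['wrist_force'],B.T@o['tool_pos'])
im=snapshot('wrist')[...,::-1];cv2.imwrite("pics/w3.png",im)
cv2.imwrite("pics/w3b.png",cv2.resize(im[60:340,90:440],None,fx=2.1,fy=2.1,interpolation=cv2.INTER_CUBIC))
E
```

```text
[-0.0506 -0.3063  2.1726 -0.2238  0.4151  1.8558] [-1.9859 -0.0246 -0.083 ] [ 0.4557 -0.0904  0.3665]
```

View pics/w3b.png

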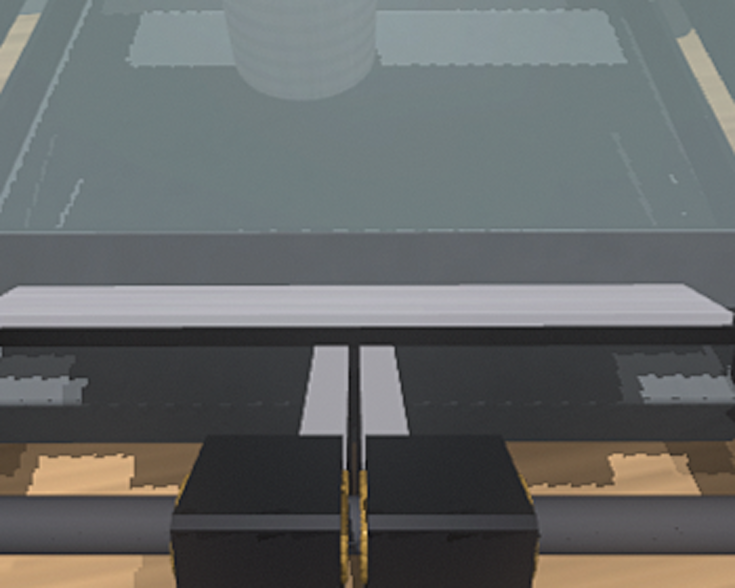

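Call:
step_arm(
  increments="0.3 0 0 0 0 0; 0.4 0 0 0 0 0; 0.4 0 0 0 0 0; 0.4 0 0 0 0 0; 0.4 0 0 0 0 0",
)

```text
time: 4.7
tool_pos: [0.5933, -0.0063, 0.1289]
ee_rot: [-3.136, -0.874, -0.174]
wrist_force: [0.4, 0.3, -6.2]
width: 0.0006
```

Call:
step_arm(
  increments="0.4 0 0 0 0 0; 0.4 0 0 0 0 0; 0.4 0 0 0 0 0; 0.4 0 0 0 0 0; 0.4 0 0 0 0 0",
)

```text
time: 5.2
tool_pos: [0.606, -0.0085, 0.1445]
ee_rot: [-3.136, -0.875, -0.174]
wrist_force: [0.3, 0.4, -5.9]
width: 0.0006
```

Call:
step_arm(
  increments="0.4 0 0 0 0 0; 0.4 0 0 0 0 0; 0.4 0 0 0 0 0; 0.4 0 0 0 0 0; 0.4 0 0 0 0 0",
)

```text
time: 5.7
tool_pos: [0.6186, -0.0107, 0.1599]
ee_rot: [-3.136, -0.875, -0.174]
wrist_force: [0.0, 0.8, -5.1]
width: 0.0002
```

Call:
step_arm(
  increments="0.4 0 0 0 0 0; 0.4 0 0 0 0 0; 0.4 0 0 0 0 0; 0.2 0 0 0 0 0; 0 0 0 0 0 0",
)

```text
time: 6.2
tool_pos: [0.628, -0.0123, 0.1717]
ee_rot: [-3.136, -0.877, -0.174]
wrist_force: [-0.3, 0.1, -4.5]
width: 0.0004
```

```bash
python3 - <<'E'
from h import *
o=get_obs();yaw=-.1635;u,y,n=hood(yaw);B=np.c_[u,y,n]
print(o['joint_positions'],B.T@o['wrist_force'],B.T@o['tool_pos'],o)
im=snapshot('wrist')[...,::-1];cv2.imwrite("pics/w4.png",im)
print(B.T@get_obs()['tool_pos'])
cv2.imwrite("pics/w4b.png",cv2.resize(im[60:340,0:400],None,fx=2,fy=2,interpolation=cv2.INTER_CUBIC))
E
```

```text
[-0.0667 -0.2555  2.0116 -0.1568  0.5162  1.7764] [-3.6769 -0.0336  2.6625] [ 0.5311 -0.0901  0.3658] {'time': 6.2, 'joint_positions': array([-0.0667, -0.2555,  2.0116, -0.1568,  0.5162,  1.7764]), 'qvel': array([ 0.0024, -0.0046,  0.005 , -0.0028, -0.0051,  0.0015]), 'joint_torque': array([ -0.1671, -22.7855, -34.2179,  -0.4103,  -4.0848,   0.0192]), 'tool_pos': array([ 0.628 , -0.0123,  0.1717]), 'ee_rot': array([-3.1359, -0.877 , -0.1745]), 'wrist_force': array([-0.3141,  0.0859, -4.5281]), 'wrist_torque': array([0.227 , 0.9948, 0.0521]), 'width': 0.00043760444259296317}
[ 0.5312 -0.09    0.3658]
```

View pics/w4b.png

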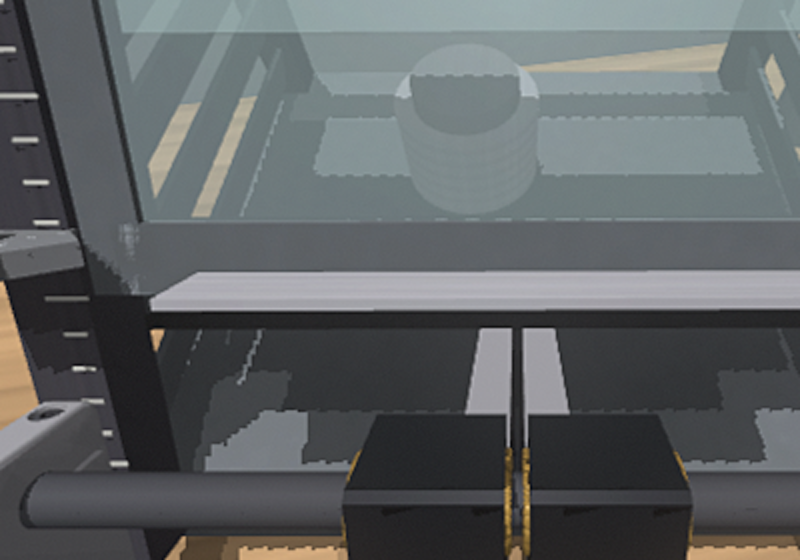

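```bash
python3 - <<'E'
from h import *
o=get_obs();yaw=-.1635;u,y,n=hood(yaw);W=cam('wrist',o)
for d in (.347,.3495,.352):
    out=[]
    for px in ((100,223.2),(300,223.5),(41,194),(10,199)):
        e,v=ray(W,px);p=e+v*(d-n@e)/(n@v);out+=[(u@p).round(4),(-y@p-.0909).round(4)]
    print(d,out)
E
```

```text
0.347 [np.float64(0.5422), np.float64(0.1029), np.float64(0.541), np.float64(-0.0273), np.float64(0.5625), np.float64(0.1366), np.float64(0.5593), np.float64(0.1569)]
0.3495 [np.float64(0.5411), np.float64(0.1045), np.float64(0.5399), np.float64(-0.0277), np.float64(0.5617), np.float64(0.1387), np.float64(0.5584), np.float64(0.1593)]
0.352 [np.float64(0.54), np.float64(0.1061), np.float64(0.5387), np.float64(-0.0282), np.float64(0.5609), np.float64(0.1408), np.float64(0.5576), np.float64(0.1618)]
```

Call:
step_arm(
  increments="0.3 0 0 0 0 0; 0.3 0 0 0 0 0; 0.3 0 0 0 0 0; 0.2 0 0 0 0 0; 0 0 0 0 0 0",
)

```text
time: 6.75
tool_pos: [0.6349, -0.0135, 0.1801]
ee_rot: [-3.136, -0.877, -0.174]
wrist_force: [-3.2, 0.2, -1.8]
width: 0.0006
```

Call:
step_arm(
  increments="0 0 0 0 0 0; -0.3 0 0 0 0 0; -0.5 0 0 0 0 0; -0.3 0 0 0 0 0; 0 0 -1 0 0 0",
)

```text
time: 7.25
tool_pos: [0.619, -0.011, 0.1754]
ee_rot: [-3.137, -0.873, -0.174]
wrist_force: [-1.1, -0.0, 1.0]
width: 0.0003
```

Call:
step_arm(
  increments="0 0 -2.2 0 0 0; 0 0 -2.5 0 0 0; 0 0 -2.5 0 0 0; 0 0 -2 0 0 0; 0 0 0 0 0 0",
)

```text
time: 7.75
tool_pos: [0.5502, 0.0012, 0.2408]
ee_rot: [-3.134, -0.883, -0.175]
wrist_force: [0.1, -0.3, 0.8]
width: 0.0005
```

Call:
step_arm(
  increments="0 0 0 0 0 0; 0 0 0 0 0 0",
)

```text
time: 7.95
tool_pos: [0.5501, 0.0008, 0.2349]
ee_rot: [-3.136, -0.874, -0.174]
wrist_force: [0.7, 0.6, -0.5]
width: 0.0006
```

```bash
python3 - <<'E'
from h import *
o=get_obs();yaw=-.1635;u,y,n=hood(yaw);B=np.c_[u,y,n]
print(o['joint_positions'],B.T@o['wrist_force'],B.T@o['tool_pos'],o['tool_pos'],o['ee_rot'])
im=np.median([snapshot('wrist') for _ in range(5)],0).astype(np.uint8)[...,::-1];cv2.imwrite("pics/w5.png",im)
c=im[130:230,20:200]
cv2.imwrite("pics/w5b.png",cv2.resize(c,None,fx=4.4,fy=4.4,interpolation=cv2.INTER_CUBIC))
E
```

```text
[-0.0389 -0.5117  2.0493 -0.1463  0.7397  1.7664] [-0.0127 -0.6787  0.7577] [ 0.5288 -0.0903  0.2646] [0.5501 0.0008 0.2349] [-3.1364 -0.8737 -0.1742]
```

View pics/w5b.png

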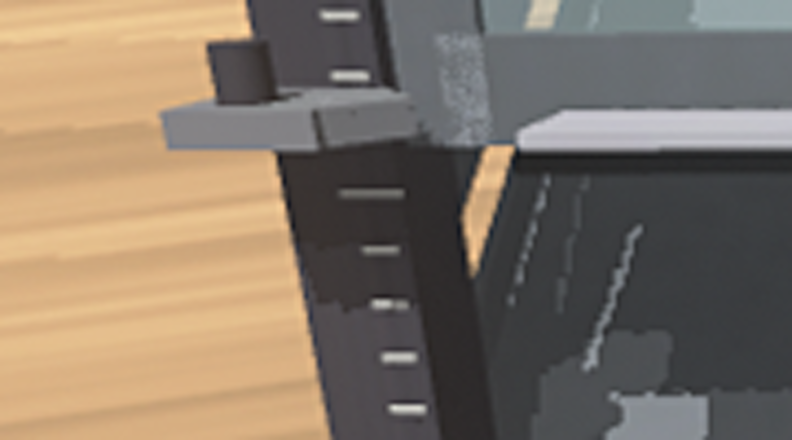

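```bash
cat > lev.py <<'E'
from h import *
def edge(im,c0,c1,r0,r1,sign):
    g=cv2.GaussianBlur(im.astype(float).sum(2)/3,(0,0),.8)[:,c0:c1].mean(1);d=np.gradient(g)*sign
    i=r0+np.argmax(d[r0:r1]);a,b,c=d[i-1:i+2];return i+.5*(a-c)/(a-2*b+c)
def level(o,px,d=.3495,yaw=-.1635):
    u,y,n=hood(yaw);W=cam('wrist',o)
    e,v=ray(W,px);p=e+v*(d-n@e)/(n@v);return u@p,-y@p-.0909
E
python3 - <<'E'
from lev import *
o=dict(tool_pos=np.array([.5501,.0008,.2349]),ee_rot=[-3.1364,-.8737,-.1742])
im=cv2.imread('pics/w5.png')
g=im.astype(float).mean(2)
for c0,c1 in ((61,75),(75,88)): print(c0,g[148:172,c0:c1].mean(1).round(0))
for c0,c1 in ((145,165),(300,330),(350,370)): print(c0,g[150:175,c0:c1].mean(1).round(0))
E
```

```text
61 [128. 130. 131. 132. 130. 118. 141. 137. 132. 132. 132. 132. 132. 132.
 132. 129. 156. 163. 164. 168. 173. 177. 178. 178.]
75 [ 67.  71.  87.  71.  73. 106. 143. 137. 131. 131. 131. 131. 132. 131.
 132. 133. 123. 117. 122. 127. 131. 132. 136. 139.]
145 [108. 108. 108. 106. 100. 173. 199. 198. 197. 197. 186. 183. 190. 167.
  85.  32.  41.  42.  40.  49.  62.  65.  65.  63.  63.]
300 [112. 111. 109. 102. 155. 193. 199. 198. 197. 189. 183. 184. 196. 119.
  41.  41.  44.  44.  43.  62.  66.  65.  65.  65.  64.]
350 [111. 111. 110. 103. 152. 186. 197. 197. 196. 186. 182. 184. 197. 111.
  30.  41.  43.  42.  44.  62.  66.  66.  66.  66.  66.]
```

```bash
python3 - <<'E'
from lev import *
o=dict(tool_pos=np.array([.5501,.0008,.2349]),ee_rot=[-3.1364,-.8737,-.1742])
for yaw in (-.1635,-.172):
  for d in (.347,.352):
    print(yaw,d,[np.round(level(o,p,d,yaw),4) for p in ((75,163.6),(155,169.2),(315,168.7),(360,168.6),(75,169.5),(75,153.7))])
E
```

```text
-0.1635 0.347 [array([0.5586, 0.1812]), array([0.5524, 0.1028]), array([ 0.5517, -0.0568]), array([ 0.5515, -0.1017]), array([0.5526, 0.1824]), array([0.5685, 0.1792])]
-0.1635 0.352 [array([0.5576, 0.1847]), array([0.5512, 0.1047]), array([ 0.5506, -0.0579]), array([ 0.5504, -0.1037]), array([0.5515, 0.1859]), array([0.5676, 0.1827])]
-0.172 0.347 [array([0.5567, 0.1878]), array([0.551 , 0.1085]), array([ 0.5515, -0.0516]), array([ 0.5516, -0.0964]), array([0.5507, 0.189 ]), array([0.5667, 0.1858])]
-0.172 0.352 [array([0.5557, 0.1913]), array([0.5498, 0.1105]), array([ 0.5503, -0.0526]), array([ 0.5504, -0.0984]), array([0.5495, 0.1925]), array([0.5658, 0.1893])]
```

Call:
step_arm(
  increments="0 0 2 0 0 0; 0 0 2.5 0 0 0; 0 0 2.5 0 0 0; 0 0 2 0 0 0; 0 0 1.1 0 0 0",
)

```text
time: 8.7
tool_pos: [0.6268, -0.0124, 0.1684]
ee_rot: [-3.137, -0.871, -0.174]
wrist_force: [-0.5, 0.1, -0.3]
width: 0.0001
```

Call:
step_arm(
  increments="0 0 0 0 0 0; 0.4 0 0 0 0 0; 0.4 0 0 0 0 0; 0.3 0 0 0 0 0; 0 0 0 0 0 0",
)

```text
time: 9.2
tool_pos: [0.6338, -0.0132, 0.1811]
ee_rot: [-3.136, -0.877, -0.175]
wrist_force: [-0.2, 0.1, 0.1]
width: 0.0005
```

Call:
step_arm(
  increments="0.2 0 0 0 0 0; 0.2 0 0 0 0 0; 0 0 0 0 0 0; 0 0 0 0 0 0",
)

```text
time: 9.6
tool_pos: [0.6352, -0.0137, 0.1813]
ee_rot: [-3.137, -0.872, -0.174]
wrist_force: [-4.1, 0.6, -1.3]
width: 0.0005
```

```bash
python3 - <<'E'
from h import *
o=get_obs();u,y,n=hood(-.1635);B=np.c_[u,y,n]
print(B.T@o['wrist_force'],B.T@o['tool_pos'])
E
```

```text
[-3.6669  0.056  -2.3524] [ 0.5432 -0.0899  0.3653]
```

Call:
step_arm(
  increments="0.15 0 0 0 0 0; 0.15 0 0 0 0 0; 0.15 0 0 0 0 0; 0 0 0 0 0 0; 0 0 0 0 0 0",
)

```text
time: 10.1
tool_pos: [0.6388, -0.0143, 0.1856]
ee_rot: [-3.136, -0.874, -0.174]
wrist_force: [-0.9, 0.8, -3.9]
width: 0.0005
```

```bash
python3 - <<'E'
from h import *
o=get_obs();u,y,n=hood(-.1635);B=np.c_[u,y,n]
print(B.T@o['wrist_force'],B.T@o['tool_pos'])
E
```

```text
[-3.6305 -0.6268  1.7765] [ 0.5488 -0.0899  0.3653]
```

Call:
step_arm(
  increments="-0.3 0 0 0 0 0; -0.5 0 0 0 0 0; -0.5 0 0 0 0 0; 0 0 -1.5 0 0 0; 0 0 -2.5 0 0 0",
)

```text
time: 10.6
tool_pos: [0.5998, -0.0078, 0.2006]
ee_rot: [-3.137, -0.873, -0.174]
wrist_force: [-1.5, 0.1, 0.1]
width: 0.0006
```

Call:
step_arm(
  increments="0 0 -2.5 0 0 0; 0 0 -2.5 0 0 0; 0 0 -1.2 0 0 0; 0 0 0 0 0 0; 0 0 0 0 0 0",
)

```text
time: 11.1
tool_pos: [0.5536, 0.0002, 0.2414]
ee_rot: [-3.136, -0.875, -0.174]
wrist_force: [-0.8, -0.2, -0.5]
width: 0.0007
```

```bash
python3 - <<'E'
from lev import *
o=get_obs();u,y,n=hood(-.1635);B=np.c_[u,y,n]
print(B.T@o['tool_pos'],o['tool_pos'],o['ee_rot'])
im=np.median([snapshot('wrist') for _ in range(5)],0).astype(np.uint8)[...,::-1];cv2.imwrite("pics/w6.png",im)
cv2.imwrite("pics/w6b.png",cv2.resize(im[130:230,20:200],None,fx=4.4,fy=4.4,interpolation=cv2.INTER_CUBIC))
g=im.astype(float).mean(2)
for c0,c1 in ((61,73),(73,85)): print(c0,g[148:172,c0:c1].mean(1).round(0))
for c0,c1 in ((145,165),(300,330),(350,370)): print(c0,g[145:175,c0:c1].mean(1).round(0))
E
```

```text
[ 0.536  -0.0903  0.2632] [0.5536 0.0002 0.2414] [-3.1361 -0.8753 -0.1744]
61 [140. 144. 145. 149. 148. 148. 150. 152. 155. 157. 155. 145. 145. 139.
 133. 132. 132. 132. 132. 132. 132. 128. 152. 171.]
73 [ 66.  67.  67.  68.  67.  67.  67.  70.  68.  66.  64.  76. 130. 139.
 133. 132. 132. 132. 132. 132. 131. 127. 160. 171.]
145 [108. 108. 108. 108. 108. 108. 108. 107. 101. 133. 183. 199. 197. 199.
 190. 183. 184. 197. 118.  39.  40.  42.  41.  42.  61.  66.  66.  65.
  65.  66.]
300 [112. 112. 112. 112. 112. 112. 111. 108. 107. 182. 200. 199. 196. 196.
 185. 183. 191. 150.  72.  38.  43.  44.  42.  55.  65.  66.  65.  65.
  64.  64.]
350 [111. 110. 111. 111. 111. 111. 110. 108. 115. 172. 195. 198. 195. 192.
 184. 183. 192. 140.  63.  38.  42.  43.  41.  55.  64.  65.  64.  64.
  65.  65.]
```

View pics/w6b.png

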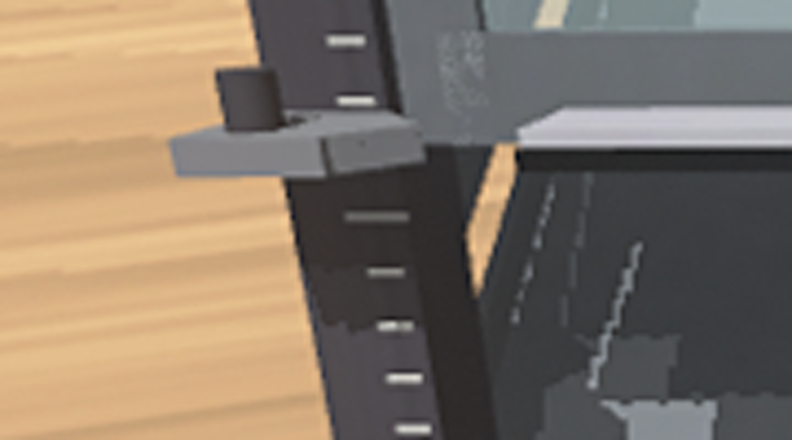

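Call:
step_arm(
  increments="-1.5 0 0 0 0 0; -1.5 0 0 0 0 0; -1.5 0 0 0 0 0; -1.5 0 0 0 0 0; 0 0 0 0 0 0",
)

```text
time: 11.85
tool_pos: [0.514, 0.007, 0.1919]
ee_rot: [-3.137, -0.87, -0.173]
wrist_force: [0.2, -0.1, -0.4]
width: 0.0005
```

Call:
step_arm(
  increments="0 0 0 0 0 0; 0 0 0 0 0 0",
)

```text
time: 12.05
tool_pos: [0.5164, 0.0068, 0.1966]
ee_rot: [-3.136, -0.876, -0.175]
wrist_force: [-0.4, 0.6, 0.4]
width: 0.0004
```

```bash
python3 - <<'E'
from lev import *
o=get_obs();u,y,n=hood(-.1635);B=np.c_[u,y,n]
print(B.T@o['tool_pos'],o['tool_pos'],o['ee_rot'])
im=np.median([snapshot('wrist') for _ in range(5)],0).astype(np.uint8)[...,::-1];cv2.imwrite("pics/w7.png",im)
cv2.imwrite("pics/w7b.png",cv2.resize(im[60:160,10:190],None,fx=4.4,fy=4.4,interpolation=cv2.INTER_CUBIC))
o6=dict(tool_pos=np.array([.5536,.0002,.2414]),ee_rot=[-3.1361,-.8753,-.1744])
print([np.round(level(o6,p),4) for p in ((73,169.9),(73,169.0),(155,168.7),(360,167.95))])
E
```

```text
[ 0.4774 -0.0907  0.2631] [0.5164 0.0068 0.1966] [-3.1359 -0.8764 -0.1746]
[array([0.5587, 0.1873]), array([0.5597, 0.1871]), array([0.5594, 0.1043]), array([ 0.5587, -0.1032])]
```

View pics/w7b.png

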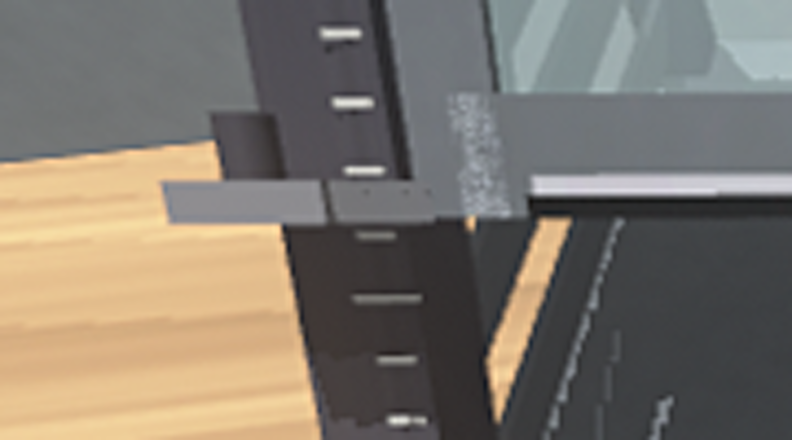

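```bash
python3 - <<'E'
from lev import *
im=cv2.imread('pics/w7.png');g=im.astype(float).mean(2)
for c0,c1 in ((50,62),(62,80)): print(c0,g[98:116,c0:c1].mean(1).round(0))
for c0,c1 in ((135,155),(200,220),(300,330),(350,370)): print(c0,g[96:114,c0:c1].mean(1).round(0))
E
```

```text
50 [175. 177. 175. 150. 140. 142. 142. 142. 142. 142. 142. 139. 149. 196.
 207. 204. 193. 189.]
62 [ 75.  71.  82. 135. 145. 142. 142. 142. 142. 142. 142. 141. 142. 158.
 156. 151. 146. 151.]
135 [116. 115. 110. 133. 192. 203. 203. 214. 120.  31.  42.  43.  39.  63.
  93.  95.  89.  87.]
200 [119. 117. 111. 161. 202. 208. 213. 185.  94.  34.  43.  44.  42.  63.
  75.  74.  73.  71.]
300 [120. 117. 108. 189. 206. 204. 213. 132.  44.  40.  44.  43.  45.  65.
  70.  68.  68.  68.]
350 [119. 115. 127. 190. 203. 202. 213. 125.  39.  40.  43.  42.  46.  64.
  68.  67.  67.  66.]
```

```bash
python3 - <<'E'
from bench import *
o=get_obs();print(o['time'],o['wrist_force'],o['qvel']);print(close_job())
E
```

```text
12.3 [ 1.03451749  0.96232963 -0.40630639] [-0.00039841 -0.0019674   0.0054202  -0.00040082  0.00148731 -0.00031105]
the job is handed in; nothing more can be done
None
```

I pushed the window up about 101 mm with the closed fingertips from beneath the lip, in two strokes with a camera check between them. Then I backed off about 8 cm and handed in at 12.3 s.

- **Level:** The last two close views, from different heights, agree that the lip stands about 0.9–1.2 mm above the marker, so it is not exactly level. I left it there, because lowering it would have meant pressing on the top of the lip.
- **Pushing force:** The wrist force read about 6 N at most in the readings I took while pushing.
- **Marker:** It was never touched, and its measured height stayed the same within about 1 mm.
- **Lip and loose parts:** The fingers never went above the lip, so it was not pinched. The arm kept clear of the piston, tin and socket, but I took no final picture of them.
- **At hand-in:** The arm was still and touching nothing.

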